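Wedge the key cabinet's door shut

TASK

The latch of the little key cabinet on the shop counter is broken. Swing its door fully shut, then take the yellow doorstop and work it, thin end first and flat on the counter, under the door's lower edge from the front, tapping it in until it jams and has raised the door by 4 mm or so on its loose hinges. Let go of it jammed there with the door still shut, and leave the other things on the counter where they stand.

Things in the scene. Friction and masses are not known exactly. Their poses are not given: they have to be found in the camera images.
- cabinet: small key cabinet, fixed. Origin on the counter under the middle of its body; x runs from the door side (-x) to the back, y along its width, z up. Body 120 mm deep (x +-60), 240 mm wide (y +-120), top 202 mm above the counter. Four feet 22 mm across, 26 mm high, at x +-45, y +-105 mm; underneath it is open between the feet
- door (a joint): angle (rad) of the white door with blue edging: 0 shut (its stop), growing as it opens, to 1.2. Vertical hinge; no latch; swings with slight friction (under 1 N at the free edge) and stays where left. Door 15 mm thick, lower edge 18 and upper edge 190 mm above the counter
- door_lift (a joint): how far (m) the whole door has been raised on its loose hinges, 0 to 0.010. The door hangs at 0 under its own weight; raising it takes about 5 N to start and 1 N more for every mm
- door_hinge (a point): point on the hinge axis level with the door's lower edge, 18 mm above the counter: at cabinet x -68.5, y -118 mm. Shut, the door runs from here along the cabinet's +y, its front face at cabinet x -76 mm
- door_edge (a point): bottom of the door's free edge, mid thickness, 232 mm from the hinge axis. Near this edge a brass knob 18 mm across stands 12 mm out of the door's front, 110 mm above the counter
- wedge: yellow wooden doorstop, black band, about 140 g, 170 mm long, 36 mm wide. Origin mid length and width on its underside; x points to the thin tip, z up. Tip (x +85 mm) 5 mm thick, ramp rising evenly to 33 mm at x -30; tail block 33 mm high from x -30 to the heel at x -85
- wedge_tip (a point): middle of the wedge's tip on its underside. Slid squarely under the shut door, the ramp meets the door when the tip is 53 mm past the door's front face; each further 4 mm raises the door 1 mm, against a drag of some 8 to 20 N; let go, it stays jammed
- mug_white: white mug, 82 mm across, 92 mm high, loose (origin under its centre)
- mug_blue: blue mug, 80 mm across, 90 mm high, loose (origin under its centre)
- jar: amber glass jar with dark cap, 90 mm across, 120 mm high, loose (origin under its centre)
- coasters: pile of cork coasters (one piece), 96 mm across, 25 mm high, loose (origin under its centre)
- tree: wooden tree ornament, green cone, 68 mm across, 120 mm high, loose (origin under its centre)
- bowl: terracotta bowl, 130 mm across, 50 mm high, loose (origin under its centre)
- gift_box: red gift box, 120 x 90 mm, 60 mm high, loose (origin under its centre)

How it is judged:
By the outcome, as a careful person would: the job done as asked, in the order asked, and still so for the second after the job is handed in, with the robot touching nothing.
It also fails if it takes over 58 s, if anything falls off the work surface, if the arm or the gripper's body presses on something with over 40 N, if the wrist force passes 120 N, or if a joint passes its speed limit or range.

ROBOT

A 6-joint arm with a two-finger parallel gripper is mounted at the origin on the work surface. World frame = base frame: x ahead of the robot, y to its left, z up, the work surface at z = 0. Lengths are in m, angles in degrees, forces in N, time in s.
With the tool pointing down it reaches from about 0.25 to 0.725 m from the base axis. Payload 9.7 kg.
Tool frame: the origin (TCP) lies between the finger pads; the fingertips stand 25 mm ahead of it and the grasp point (between the pads) lies 6 mm ahead of it; z points along the fingers, y is the line along which they close (so a half turn about z gives the same grasp; the last joint's range is limited). The gripper opens to 85 mm and grips with 20 to 120 N. Pads are 22 mm wide; open, the fingers measure 114 mm over their backs; the gripper's body (76 mm by 85 mm) begins 54 mm behind the grasp point. The pads swing forward as they close: fully open they stand 13 mm farther back than shut.
Start: joints at [65.203, 4.979, 10.078, 95.1, 0, 90], TCP at [0.231, 0.499, 0.256] pointing down, gripper open.
Joint ranges: [-179.16, 179.16], [-48.56, 103.87], [-65.8, 70.77], [-126.05, 130.52], [-82.76, 87.17], [-180, 180]. Speed limits (degrees/s): [127.2, 127.2, 147.25, 180, 180, 180].

INTERFACE

Orientations are given as [roll, pitch, yaw] about the fixed x, y, z axes, in that order (R = Rz(yaw) Ry(pitch) Rx(roll)).
In Python, from workcell import bot gives the robot as it stands.
- The arm moves only by the shell command python3 drive.py 'ROWS' [FORCE]. ROWS is a JSON list of rows, 1 to 5 of them, each of 5 numbers: dx, dy, dz in m, then a turn about the tool's z in degrees, then the finger opening in m; each row is the pose to reach, as a shift and turn from the pose commanded when the command began, along the tool's axes at that moment; what a row does not reach only later rows make up. A row lasts 1/12 s, in which the tool goes at most 0.0417 m and 7.16 degrees, less where a joint would pass 70% of its speed; a pose out of reach is approached as far as the arm can. The fingers move at their own pace and stop on an object; FORCE is the grip in N (left out, the last holds). Time passes only in rows, so rows that do not move let the fingers close. It prints the time, the measured TCP pose, the force, the opening and the grip force at its end. Input that does not fit is refused with a message, and nothing moves.
- bot.get_obs(): the state, without advancing time (a new reading comes with each control period).
- bot.camera(name): name is "scene" or "top" or "wrist"; returns the picture (480x640x3 uint8, blue, green, red); there is no depth.
- bot.camera_info(name): a dict with "mtx" (3x3 intrinsics, pixels), "extrinsics" (4x4, takes a point from camera to world coordinates). Camera axes: x right, y down, z forward; pixel columns grow to the right and rows downward; lengths in m; the calibration is good to about 2 mm. A picture is of the moment at which its call begins: read the wrist's pose just before it. camera_info takes no time and is no camera call; for the wrist camera it gives the pose at the moment of the call.
- bot.job_done(): hands the job in; it is judged then, once.
The state is a dict: "time": time; "q": joint angles; "qd": joint speeds; "joint_efforts": joint torques, N m; "ee_pos": TCP position; "tcp_rot": TCP orientation; "wrist_force": force on the tool from outside, world axes, zero at the start; "torque": the same for the moment, N m; "opening": finger opening in m; "grasp_force": force on a finger pad.
Only numpy, scipy, OpenCV 4.12 (cv2) and the standard library are available. Lean on these libraries where they do the work, as an engineer would, in place of code of your own. Each camera call takes 0.05 s, during which the arm holds its last target. There are 200 camera calls.

## Working session

There is one attempt and no reset: what is moved stays moved. The work goes in short steps, Python scripts to look and compute and a shell command to move; the robot and the scene stay as the last step left them, time stands still between calls to the robot, and variables do not carry over. Pictures are saved under pics/ and viewed, at most 10 in all, crops included, and the job is handed in when it is done.

```bash
ls; mkdir -p pics
python3 - <<'E'
from workcell import bot
import cv2
for n in ("scene","top"):
    cv2.imwrite(f"pics/{n}0.png",bot.camera(n))
    i=bot.camera_info(n);print(n,i["mtx"],i["extrinsics"])
o=bot.get_obs();print(o["time"],o["ee_pos"],o["tcp_rot"],o["opening"])
E
```

```text
drive.py
pics
workcell.py
scene [[474.22627554   0.         319.4413001 ]
 [  0.         474.22627554 239.10060819]
 [  0.           0.           1.        ]] [[-0.67535098  0.41601435 -0.60896068  1.16034647]
 [ 0.73748807  0.37701334 -0.5603323   0.71650425]
 [-0.00351998 -0.82752221 -0.56142195  0.65131533]
 [ 0.          0.          0.          1.        ]]
top [[559.57879624   0.         319.56152538]
 [  0.         559.57879624 229.73576794]
 [  0.           0.           1.        ]] [[ 0.01239015 -0.98860799  0.15000242  0.34693124]
 [-0.99946048 -0.0168077  -0.02821797  0.13149789]
 [ 0.03041771 -0.14957186 -0.98828287  1.18155915]
 [ 0.          0.          0.          1.        ]]
0.1 [0.23061452 0.49913418 0.25566609] [-1.79933112e+02 -8.90901454e-04  1.55200318e+02] 0.08533470271435062
```

View pics/top0.png

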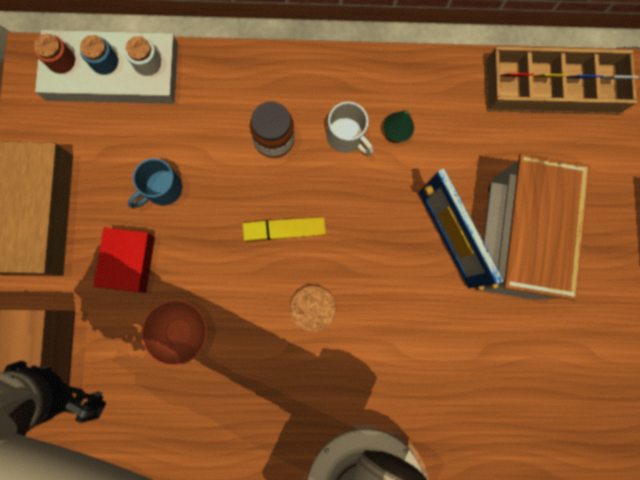

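View pics/scene0.png

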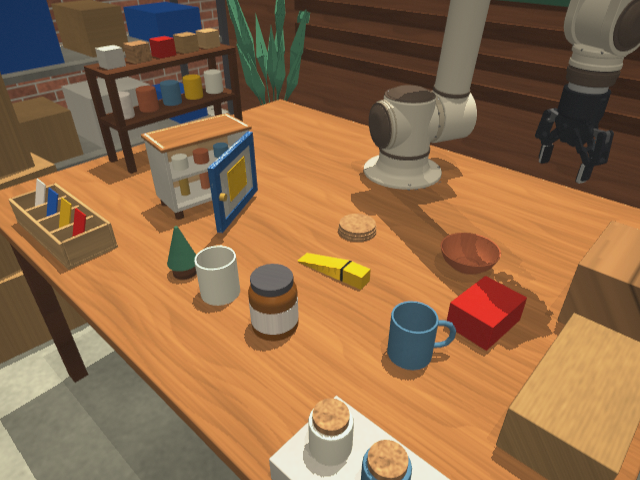

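```bash
cat > h.py <<'E'
import numpy as np, cv2
from workcell import bot
def ray(n,uv,z):
    i=bot.camera_info(n);E=i["extrinsics"]
    d=E[:3,:3]@np.linalg.solve(i["mtx"],[uv[0],uv[1],1.]);c=E[:3,3]
    return c+d*(z-c[2])/d[2]
def tool(p):  # world target -> shift in present tool axes
    from scipy.spatial.transform import Rotation as R
    o=bot.get_obs();return R.from_euler('xyz',o["tcp_rot"],degrees=True).as_matrix().T@(np.array(p)-o["ee_pos"])
E
python3 - <<'E'
from h import *
im=cv2.imread("pics/top0.png");hsv=cv2.cvtColor(im,cv2.COLOR_BGR2HSV)
m=cv2.inRange(hsv,(24,150,90),(34,255,255));m[:,:230]=0;m[:,340:]=0
m=cv2.morphologyEx(m,cv2.MORPH_CLOSE,np.ones((1,9)))
n,l,s,_=cv2.connectedComponentsWithStats(m);k=1+s[1:,4].argmax();print(s[k])
ys,xs=np.nonzero(l==k);r=cv2.minAreaRect(np.c_[xs,ys].astype(np.float32));b=cv2.boxPoints(r);print(r)
for p in b: print(p,ray("top",p,.0),ray("top",p,.033))
print("cab top")
for p in [(521,156),(587,166),(575,296),(508,288)]: print(p,ray("top",p,.202))
print("door upper: free, hinge",ray("top",(443,171),.19),ray("top",(500,280),.19))
for nme,p,z in [("mugw",(348,118),.09),("tree",(398,127),.06),("jar",(272,122),.12),("coast",(313,307),.025),("bowl",(175,332),.05)]: print(nme,ray("top",p,z))
big=cv2.resize(im[130:310,400:600],None,fx=4,fy=3.3,interpolation=cv2.INTER_CUBIC);
big=cv2.resize(im[140:305,405:605],(800,660),interpolation=cv2.INTER_CUBIC)[:600];cv2.imwrite("pics/c.png",big)
E
```

```text
[ 243  219   81   22 1349]
((283.302734375, 228.0312042236328), (17.820371627807617, 80.13473510742188), 85.10090637207031)
[242.6208  222.57536] [0.53891612 0.2620179  0.        ] [0.53355414 0.25837258 0.033     ]
[322.4628  215.73177] [0.55675369 0.09191266 0.        ] [0.55089352 0.09301825 0.033     ]
[323.98468 233.48705] [0.5183307  0.08821487 0.        ] [0.51354365 0.08942373 0.033     ]
[244.14267 240.33064] [0.5008149  0.25754603 0.        ] [0.49651705 0.25402561 0.033     ]
cab top
(521, 156) [ 0.63818492 -0.26313033  0.202     ]
(587, 166) [ 0.6218707  -0.38451287  0.202     ]
(575, 296) [ 0.38503235 -0.3487939   0.202     ]
(508, 288) [ 0.39744586 -0.22985451  0.202     ]
door upper: free, hinge [ 0.61025664 -0.12199525  0.19      ] [ 0.41210403 -0.2203855   0.19      ]
mugw [0.74395619 0.04519302 0.09      ]
tree [ 0.7376561 -0.0622341  0.06     ]
jar [0.72130302 0.19766651 0.12      ]
coast [0.3622342  0.10993274 0.025     ]
bowl [0.30948586 0.38237159 0.05      ]
```

View pics/c.png

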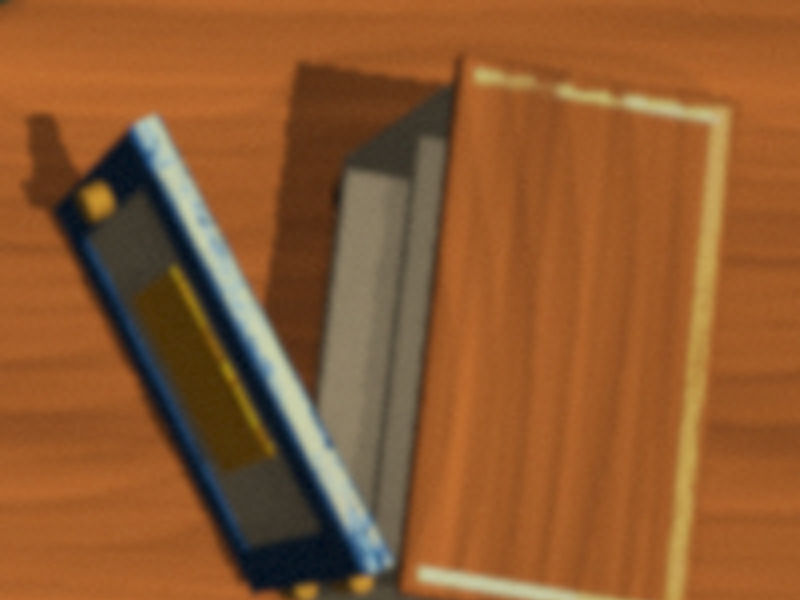

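```bash
cat > to.py <<'E'
import sys
from h import *
x,y,z,yaw=map(float,sys.argv[1:])
o=bot.get_obs();print("shift",tool([x,y,z]).round(4),"turn",round((o["tcp_rot"][2]-yaw+180)%360-180,2),"t",round(o["time"],2),"F",np.round(o["wrist_force"],1))
E
python3 drive.py '[[-0.52, -0.376, 0.08, 35, 0], [-0.52, -0.376, 0.08, 35, 0], [-0.52, -0.376, 0.08, 35, 0], [-0.52, -0.376, 0.08, 35, 0], [-0.52, -0.376, 0.08, 35, 0]]'
python3 to.py 0.545 -0.06 0.165 82
```

```text
time: 0.52
ee_pos: [0.3322, 0.3173, 0.2299]
tcp_rot: [-180.0, 0.0, 119.9]
wrist_force: [1.5, 0.1, -0.3]
opening: 0.0254
grasp_force: 0.0
shift [-0.4331 -0.0034  0.065 ] turn 37.88 t 0.52 F [ 1.5  0.1 -0.3]
```

```bash
python3 drive.py '[[-0.43, -0.003, 0.065, 35, 0], [-0.43, -0.003, 0.065, 35, 0], [-0.43, -0.003, 0.065, 35, 0], [-0.43, -0.003, 0.065, 35, 0], [-0.43, -0.003, 0.065, 35, 0]]'
python3 to.py 0.545 -0.06 0.165 82
```

```text
time: 0.93
ee_pos: [0.4347, 0.1383, 0.199]
tcp_rot: [180.0, -0.0, 84.8]
wrist_force: [0.7, 0.9, 1.0]
opening: 0.0002
grasp_force: 0.0
shift [-0.1876  0.1276  0.034 ] turn 2.84 t 0.93 F [0.7 0.9 1. ]
```

```bash
python3 drive.py '[[-0.187, 0.128, 0.034, 3, 0], [-0.187, 0.128, 0.034, 3, 0], [-0.187, 0.128, 0.034, 3, 0], [-0.187, 0.128, 0.034, 3, 0], [-0.187, 0.128, 0.034, 3, 0]]'
python3 drive.py '[[-0.03, 0.02, 0, 0, 0], [-0.03, 0.02, 0, 0, 0], [-0.03, 0.02, 0, 0, 0]]'
python3 to.py 0.588 -0.215 0.165 82
python3 - <<'E'
from h import *
cv2.imwrite("pics/t1.png",bot.camera("top")[100:340,300:620])
E
```

```text
time: 1.35
ee_pos: [0.5365, -0.041, 0.1679]
tcp_rot: [-180.0, -0.0, 82.2]
wrist_force: [0.8, 2.2, -0.7]
opening: -0.0001
grasp_force: 0.0
time: 1.6
ee_pos: [0.5518, -0.0729, 0.1674]
tcp_rot: [-179.9, -0.0, 82.0]
wrist_force: [-0.1, 0.9, 0.0]
opening: -0.0001
grasp_force: 0.0
shift [-0.1357  0.0555  0.0023] turn 0.03 t 1.6 F [-0.1  0.9  0. ]
```

View pics/t1.png

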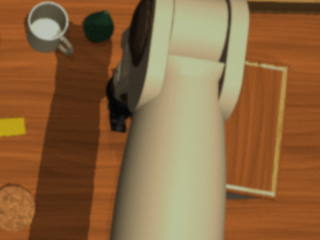

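The arm occludes the door in the top view, but the mug, tree and coasters are undisturbed. I'll push in steps, watching the force.

```bash
python3 drive.py '[[-0.02, 0.009, 0.002, 0, 0], [-0.04, 0.018, 0.002, 0, 0], [-0.06, 0.026, 0.002, 0, 0], [-0.075, 0.033, 0.002, 0, 0], [-0.09, 0.04, 0.002, 0, 0]]'
python3 drive.py '[[-0.01, 0.004, 0, 0, 0], [-0.02, 0.007, 0, 0, 0], [-0.03, 0.01, 0, 0, 0]]'
python3 to.py 0.588 -0.215 0.165 82
```

```text
time: 2.07
ee_pos: [0.5793, -0.1657, 0.1668]
tcp_rot: [180.0, -0.0, 82.3]
wrist_force: [-0.3, 1.9, -0.5]
opening: 0.0
grasp_force: 0.0
time: 2.32
ee_pos: [0.5852, -0.1973, 0.1665]
tcp_rot: [-180.0, -0.0, 82.2]
wrist_force: [0.3, 1.5, 0.1]
opening: 0.0002
grasp_force: 0.0
shift [-0.0172  0.0052  0.0014] turn 0.23 t 2.32 F [0.3 1.5 0.1]
```

```bash
python3 drive.py '[[-0.006, 0.001, 0, 0, 0], [-0.012, 0.002, 0, 0, 0], [-0.018, 0.003, 0, 0, 0], [-0.022, 0.003, 0, 0, 0]]'
python3 drive.py '[[-0.004, 0, 0, 0, 0], [-0.008, 0, 0, 0, 0]]'
python3 drive.py '[[-0.004, 0, 0, 0, 0], [-0.008, 0, 0, 0, 0]]'
python3 to.py 0.588 -0.215 0.165 82;  python3 - <<'E'
from h import *
cv2.imwrite("pics/s1.png",cv2.resize(bot.camera("scene")[80:260,100:340],(720,540)))
E
```

```text
time: 2.65
ee_pos: [0.5851, -0.2196, 0.1664]
tcp_rot: [180.0, -0.0, 82.2]
wrist_force: [1.2, 2.4, -0.1]
opening: 0.0004
grasp_force: 0.0
time: 2.82
ee_pos: [0.5839, -0.2272, 0.1666]
tcp_rot: [180.0, -0.0, 82.2]
wrist_force: [0.7, 3.5, 0.8]
opening: -0.0003
grasp_force: 0.0
time: 2.98
ee_pos: [0.5834, -0.2316, 0.1665]
tcp_rot: [180.0, -0.4, 82.3]
wrist_force: [5.5, 33.4, 1.8]
opening: 0.0
grasp_force: 0.0
shift [0.017  0.0023 0.0017] turn 0.34 t 2.98 F [ 5.5 33.4  1.8]
```

View pics/s1.png

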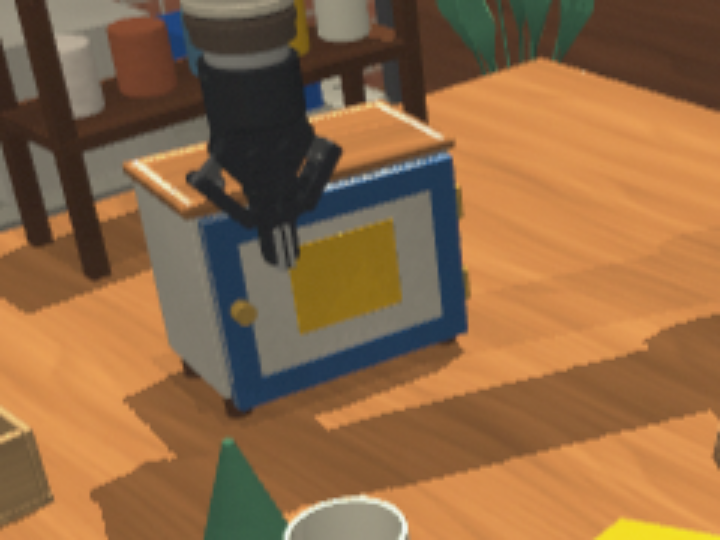

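Door is shut (flush along the cabinet front, 33 N at its stop). Back off and head to the wedge.

```bash
python3 drive.py '[[0.03, 0, 0, 0, 0], [0.47, -0.02, 0, -15, 0.08], [0.47, -0.02, 0, -15, 0.08], [0.47, -0.02, 0, -15, 0.08], [0.47, -0.02, 0, -15, 0.08]]'
python3 to.py 0.5183 0.2305 0.12 97.5
```

```text
time: 3.45
ee_pos: [0.6019, -0.0377, 0.1667]
tcp_rot: [180.0, 0.0, 97.3]
wrist_force: [0.5, 1.0, 0.7]
opening: 0.0481
grasp_force: 0.0
shift [ 0.2766 -0.049   0.0466] turn -0.24 t 3.45 F [0.5 1.  0.7]
```

```bash
python3 drive.py '[[0.277, -0.049, 0.03, 0, 0.08], [0.277, -0.049, 0.03, 0, 0.08], [0.277, -0.049, 0.03, 0, 0.08], [0.277, -0.049, 0.03, 0, 0.08], [0.277, -0.049, 0.03, 0, 0.08]]'
python3 to.py 0.5183 0.2305 0.12 97.5
```

```text
time: 3.87
ee_pos: [0.5398, 0.1602, 0.1445]
tcp_rot: [180.0, 0.0, 97.2]
wrist_force: [1.1, -0.5, 0.3]
opening: 0.0798
grasp_force: 0.0
shift [ 0.0724 -0.0125  0.0244] turn -0.3 t 3.87 F [ 1.1 -0.5  0.3]
```

```bash
python3 drive.py '[[0.036, -0.006, 0.012, 0, 0.08], [0.072, -0.012, 0.024, 0, 0.08], [0.072, -0.012, 0.024, 0, 0.08], [0.072, -0.012, 0.024, 0, 0.08]]'
python3 to.py 0.5183 0.2305 0.030 97.5
python3 - <<'E'
from h import *
im=bot.camera("wrist");cv2.imwrite("pics/w1.png",im)
hsv=cv2.cvtColor(im,cv2.COLOR_BGR2HSV);m=cv2.inRange(hsv,(22,140,80),(34,255,255))
n,l,s,c=cv2.connectedComponentsWithStats(m)
for k in range(1,n):
    if s[k,4]>300:
        b=cv2.boxPoints(cv2.minAreaRect(np.argwhere(l==k)[:,::-1].astype(np.float32)))
        print(s[k]);[print(p.round(),ray("wrist",p,.033).round(4)) for p in b]
E
```

```text
time: 4.2
ee_pos: [0.5187, 0.2299, 0.1197]
tcp_rot: [-179.9, 0.0, 97.4]
wrist_force: [0.3, 0.5, 0.3]
opening: 0.0803
grasp_force: 0.0
shift [ 0.0007 -0.0002  0.0897] turn -0.1 t 4.2 F [0.3 0.5 0.3]
```

View pics/w1.png

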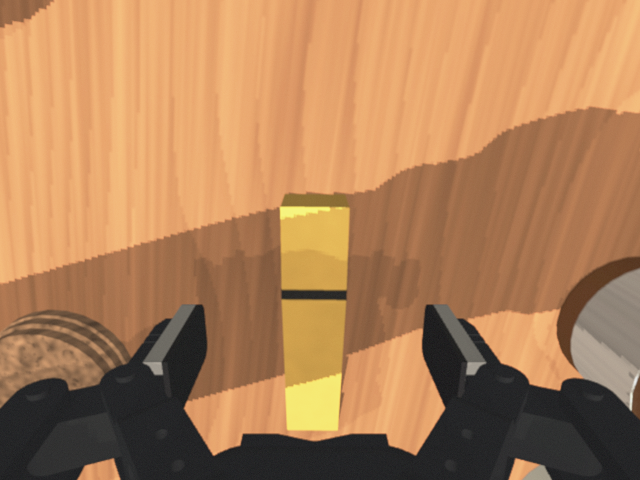

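Wrist view: heel top edge at (280–350, 207), band at row 295, tip at row 430; wedge centred between the fingers. Check positions by rays.

Run:
```python
from h import *
for p,z in [((281,207),.033),((349.5,207),.033),((282,295),.033),((347,295),.033),((288,430),.005),((338,430),.005)]: print(p,ray("wrist",p,z).round(4))
```

```text
(281, 207) [0.499  0.2544 0.033 ]
(349.5, 207) [0.5341 0.2589 0.033 ]
(282, 295) [0.5048 0.2046 0.033 ]
(347, 295) [0.5405 0.2092 0.033 ]
(288, 430) [0.5194 0.086  0.005 ]
(338, 430) [0.5546 0.0905 0.005 ]
```

```bash
python3 drive.py '[[0, 0.001, 0.04, 0.5, 0.08], [0, 0.001, 0.08, 0.5, 0.08], [0, 0.001, 0.089, 0.5, 0.08], [0, 0.001, 0.089, 0.5, 0.08], [0, 0.001, 0.089, 0.5, 0.03]]' 60
python3 drive.py '[[0, 0, 0, 0, 0.02], [0, 0, 0, 0, 0.02], [0, 0, 0, 0, 0.02], [0, 0, 0, 0, 0.02], [0, 0, 0, 0, 0.02]]' 80
python3 to.py 0 0 0.03 82
```

```text
time: 4.67
ee_pos: [0.5214, 0.2279, 0.0328]
tcp_rot: [180.0, -0.0, 96.6]
wrist_force: [-0.0, -0.1, 0.5]
opening: 0.0697
grasp_force: 0.0
time: 5.08
ee_pos: [0.5221, 0.2291, 0.034]
tcp_rot: [179.8, -0.1, 96.7]
wrist_force: [0.1, -0.9, 8.4]
opening: 0.0342
grasp_force: 81.1
shift [-0.1666 -0.5453  0.0017] turn 14.7 t 5.08 F [ 0.1 -0.9  8.4]
```

```bash
python3 drive.py '[[0, 0, -0.01, 0, 0.02], [-0.305, -0.015, -0.01, 14.7, 0.02], [-0.305, -0.015, -0.01, 14.7, 0.02], [-0.305, -0.015, -0.01, 14.7, 0.02], [-0.305, -0.015, -0.01, 14.7, 0.02]]' 100
python3 to.py 0.5429 -0.0759 0.0425 82
```

```text
time: 5.5
ee_pos: [0.5321, 0.061, 0.0426]
tcp_rot: [179.9, -0.0, 82.0]
wrist_force: [1.1, -0.0, -1.3]
opening: 0.0341
grasp_force: 99.6
shift [-0.134   0.0298  0.    ] turn 0.0 t 5.5 F [ 1.1 -0.  -1.3]
```

```bash
python3 drive.py '[[-0.13, 0.03, 0, 0, 0.02], [-0.13, 0.03, 0, 0, 0.02], [-0.13, 0.03, 0, 0, 0.02], [-0.13, 0.03, 0, 0, 0.02], [-0.13, 0.03, 0, 0, 0.02]]' 100
python3 drive.py '[[0, 0, 0.006, 0, 0.02], [0, 0, 0.009, 0, 0.02], [0, 0, 0.009, 0, 0.02]]'
python3 to.py 0.5429 -0.0759 0.0325 82
python3 - <<'E'
from h import *
cv2.imwrite("pics/s2.png",cv2.resize(bot.camera("scene")[100:280,120:360],(720,540)))
cv2.imwrite("pics/w2.png",bot.camera("wrist"))
E
```

```text
time: 5.92
ee_pos: [0.5439, -0.0734, 0.0423]
tcp_rot: [180.0, 0.0, 81.8]
wrist_force: [0.9, 1.2, -1.6]
opening: 0.0342
grasp_force: 99.7
time: 6.17
ee_pos: [0.5442, -0.07, 0.0341]
tcp_rot: [179.9, 0.1, 82.1]
wrist_force: [-4.6, -6.3, 12.1]
opening: 0.0346
grasp_force: 101.4
shift [-0.006  -0.0005  0.0016] turn 0.07 t 6.17 F [-4.6 -6.3 12.1]
```

View pics/s2.png

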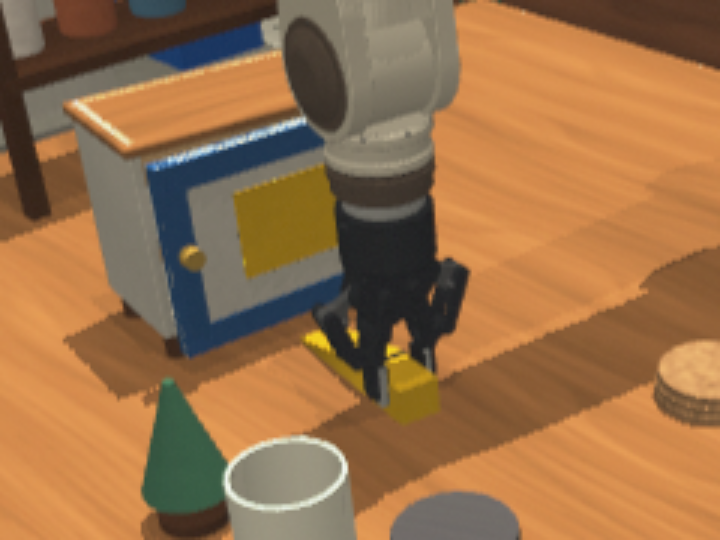

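View pics/w2.png

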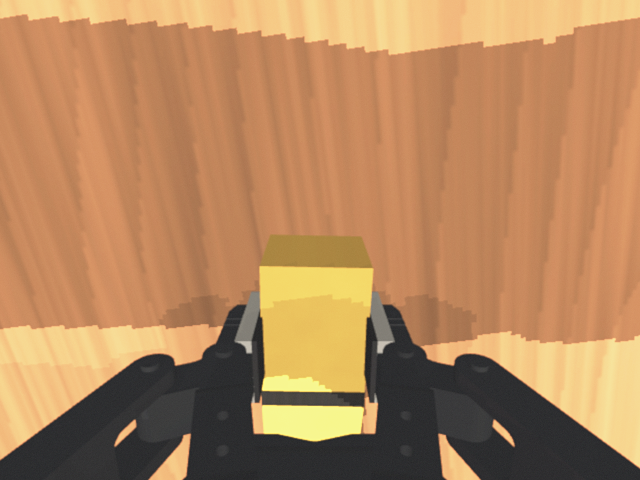

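Wedge sits squarely in front of the door (door shut, knob visible; tip just short of it). I'll release and regrip so it lies truly flat before pushing.

```bash
python3 drive.py '[[0, 0, 0, 0, 0.055], [0, 0, 0, 0, 0.055], [0, 0, 0, 0, 0.055], [0, 0, 0, 0, 0.055]]' 40
python3 drive.py '[[0, 0, 0, 0, 0.02], [0, 0, 0, 0, 0.02], [0, 0, 0, 0, 0.02], [0, 0, 0, 0, 0.02], [0, 0, 0, 0, 0.02]]' 90
python3 to.py 0.5429 -0.0759 0.0325 82
python3 - <<'E'
from h import *
im=bot.camera("wrist");cv2.imwrite("pics/w3.png",im)
h=cv2.cvtColor(im,cv2.COLOR_BGR2HSV);print(h[290,315],h[250,315])
v=h[200:440,315,:];print([(r+200,*map(int,v[r])) for r in range(20,90,4)])
E
```

```text
time: 6.6
ee_pos: [0.5435, -0.0697, 0.032]
tcp_rot: [-180.0, -0.0, 82.1]
wrist_force: [0.3, -0.3, 0.4]
opening: 0.0552
grasp_force: 0.0
time: 7.02
ee_pos: [0.5438, -0.0704, 0.0326]
tcp_rot: [180.0, -0.0, 82.0]
wrist_force: [0.1, 2.4, 3.2]
opening: 0.0346
grasp_force: 90.0
shift [-0.0055 -0.0001  0.0001] turn 0.01 t 7.02 F [0.1 2.4 3.2]
[ 24 143 244] [ 19 155 171]
[(220, 12, 137, 203), (224, 12, 136, 204), (228, 12, 135, 202), (232, 12, 134, 202), (236, 19, 155, 174), (240, 20, 160, 169), (244, 20, 157, 171), (248, 20, 157, 172), (252, 20, 158, 170), (256, 19, 157, 171), (260, 20, 155, 171), (264, 19, 156, 172), (268, 24, 147, 244), (272, 24, 142, 244), (276, 24, 144, 244), (280, 24, 145, 244), (284, 24, 145, 244), (288, 24, 146, 244)]
```

Run:
```python
from h import *
O=np.array([.5105,-.3066]);cx=np.array([-.139,-.990]);cy=np.array([.990,-.139])
for p,z in [((260,267),.033),((372,267),.033),((270,236),0),((363,236),0)]:
    w=ray("wrist",p,z);d=w[:2]-O;print(p,w.round(4),d@cx,d@cy)
d=bot.get_obs()["ee_pos"][:2]-O;print("tcp",d@cx,d@cy)
```

```text
(260, 267) [ 0.5314 -0.0379  0.033 ] -0.26890186603997535 -0.016662727233512545
(372, 267) [ 0.5656 -0.0427  0.033 ] -0.26891374454394046 0.017829736768088023
(270, 236) [ 0.531  -0.0385  0.    ] -0.2683059786322541 -0.016985211003306452
(363, 236) [ 0.5666 -0.0434  0.    ] -0.26832304302077975 0.018940529649706613
tcp -0.238429897337547 0.0001580077825363846
```

Heel at cabinet x −0.2686, flat and square: contact expected after ~76 mm, finish at ~92 mm.

```bash
python3 drive.py '[[-0.016, 0, 0, 0, 0.02], [-0.032, 0, 0, 0, 0.02], [-0.048, 0, 0, 0, 0.02], [-0.06, 0, 0, 0, 0.02], [-0.065, 0, 0, 0, 0.02]]'
python3 drive.py '[[-0.003, 0, 0, 0, 0.02], [-0.003, 0, 0, 0, 0.02]]'
for i in 1; do python3 drive.py '[[-0.004, 0, 0, 0, 0.02], [-0.004, 0, 0, 0, 0.02]]'; done
python3 drive.py '[[-0.004, 0, 0, 0, 0.02], [-0.004, 0, 0, 0, 0.02]]'
python3 drive.py '[[-0.004, 0, 0, 0, 0.02], [-0.004, 0, 0, 0, 0.02]]'
python3 - <<'E'
from h import *
d=bot.get_obs()["ee_pos"][:2]-np.array([.5105,-.3066]);print("tcp",d@[-.139,-.990],d@[.990,-.139])
E
```

```text
time: 7.48
ee_pos: [0.5346, -0.1361, 0.0326]
tcp_rot: [180.0, -0.0, 81.9]
wrist_force: [0.7, 3.5, 4.3]
opening: 0.0342
grasp_force: 90.0
time: 7.65
ee_pos: [0.5342, -0.1385, 0.0325]
tcp_rot: [180.0, 0.0, 82.0]
wrist_force: [0.0, -2.9, 4.2]
opening: 0.0344
grasp_force: 90.0
time: 7.82
ee_pos: [0.5339, -0.1416, 0.0326]
tcp_rot: [180.0, -0.0, 82.0]
wrist_force: [0.1, 1.9, 5.3]
opening: 0.0346
grasp_force: 90.1
time: 7.98
ee_pos: [0.5334, -0.1452, 0.0326]
tcp_rot: [180.0, -0.0, 82.1]
wrist_force: [0.4, 3.6, 5.5]
opening: 0.0345
grasp_force: 90.1
time: 8.15
ee_pos: [0.5329, -0.1484, 0.0326]
tcp_rot: [180.0, -0.1, 82.1]
wrist_force: [0.8, 8.6, 5.5]
opening: 0.0345
grasp_force: 90.2
tcp -0.1597283318010853 0.00017259749256025997
```

```bash
python3 drive.py '[[-0.002, 0, 0, 0, 0.02], [-0.002, 0, 0, 0, 0.02]]'|sed -n 2,4p
python3 drive.py '[[-0.002, 0, 0, 0, 0.02], [-0.002, 0, 0, 0, 0.02]]'|sed -n 2,4p
python3 drive.py '[[-0.003, 0, 0, 0, 0.02], [-0.003, 0, 0, 0, 0.02]]'|sed -n 2,4p
python3 drive.py '[[-0.003, 0, 0, 0, 0.02], [-0.003, 0, 0, 0, 0.02]]'|sed -n 2,4p
python3 - <<'E'
from h import *
d=bot.get_obs()["ee_pos"][:2]-np.array([.5105,-.3066]);print("tcp",d@[-.139,-.990],d@[.990,-.139])
cv2.imwrite("pics/s3.png",cv2.resize(bot.camera("scene")[100:280,120:360],(720,540)))
E
```

```text
ee_pos: [0.5327, -0.15, 0.0325]
tcp_rot: [180.0, -0.2, 82.1]
wrist_force: [1.7, 10.6, 6.6]
ee_pos: [0.5324, -0.1517, 0.0325]
tcp_rot: [180.0, -0.2, 82.1]
wrist_force: [2.1, 10.8, 5.8]
ee_pos: [0.5321, -0.1547, 0.0326]
tcp_rot: [180.0, -0.2, 82.1]
wrist_force: [1.7, 11.7, 6.2]
ee_pos: [0.5317, -0.1575, 0.0326]
tcp_rot: [180.0, -0.2, 82.1]
wrist_force: [2.1, 12.5, 6.7]
tcp -0.1505499600578726 0.0002161860155738861
```

```bash
python3 drive.py '[[-0.003, 0, 0, 0, 0.02], [-0.003, 0, 0, 0, 0.02]]'|sed -n 2,4p
python3 drive.py '[[-0.0025, 0, 0, 0, 0.02], [-0.0025, 0, 0, 0, 0.02], [-0.0025, 0, 0, 0, 0.02]]'|sed -n 2,4p
python3 - <<'E'
from h import *
o=bot.get_obs();d=o["ee_pos"][:2]-np.array([.5105,-.3066]);print("tcp",d@[-.139,-.990],d@[.990,-.139])
cv2.imwrite("pics/s4.png",cv2.resize(bot.camera("scene")[100:280,120:360],(720,540)))
a=cv2.imread("pics/s2.png",0).astype(np.float32)
for f in("s3","s4"):
    b=cv2.imread(f"pics/{f}.png",0).astype(np.float32)
    for nm,(y0,y1,x0,x1) in dict(door=(225,290,165,235),cab=(90,300,60,140)).items():
        w=cv2.createHanningWindow((x1-x0,y1-y0),cv2.CV_32F);print(f,nm,cv2.phaseCorrelate(a[y0:y1,x0:x1],b[y0:y1,x0:x1],w))
# expected px shift (x3) of the knob for 4 mm of lift
i=bot.camera_info("scene");E=np.linalg.inv(i["extrinsics"])
k=np.array([.5105,-.3066])-.085*np.array([-.139,-.990])+.1*np.array([.990,-.139])
for z in(.110,.114):
    c=E@[*k,z,1];p=i["mtx"]@c[:3];print(((p/p[2])[:2]-[120,100])*3)
E
```

```text
ee_pos: [0.5313, -0.1603, 0.0325]
tcp_rot: [180.0, -0.2, 82.1]
wrist_force: [2.8, 13.1, 6.2]
ee_pos: [0.5309, -0.1626, 0.0326]
tcp_rot: [180.0, -0.2, 82.1]
wrist_force: [2.7, 14.0, 5.1]
tcp -0.1454195622044184 0.00019570932365259655
s3 door ((-8.61838296068131, -8.7316666380894), 0.3917408224977093)
s3 cab ((-0.007103709701844707, -0.009850618084811913), 1.0932650784651439)
s4 door ((-9.011888553200322, -8.717082594638256), 0.6377021044860651)
s4 cab ((0.027099265696442387, -0.04132146203842524), 1.0528798747945716)
[187.43389359 251.94291345]
[186.62383861 247.57753247]
```

View pics/s4.png

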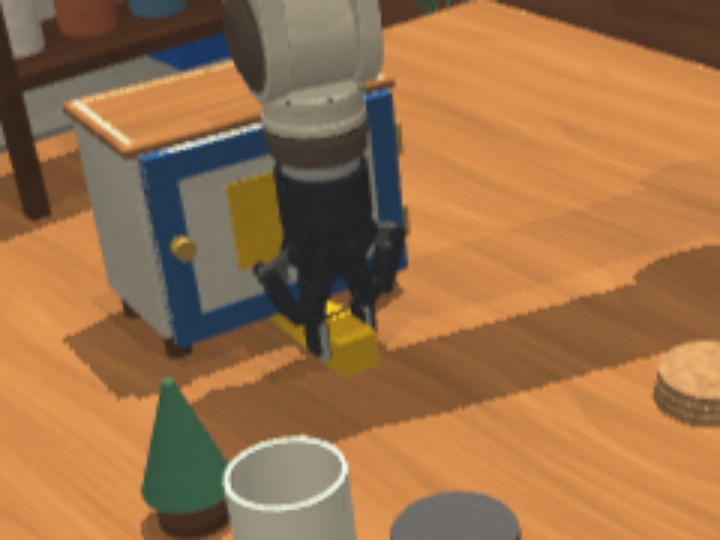

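Run:
```python
from h import *
for f in("s2","s3","s4"):
    im=cv2.imread(f"pics/{f}.png");h=cv2.cvtColor(im,cv2.COLOR_BGR2HSV)
    m=cv2.inRange(h,(12,110,60),(32,255,255))[225:290,168:215];M=cv2.moments(m,True)
    b=cv2.inRange(h,(100,120,40),(125,255,255))
    lo=[np.nonzero(b[280:,x])[0].max()+280 for x in (195,205,215,225,235,245)]
    up=[np.nonzero(b[:,x])[0].min() for x in (160,170,180)]
    print(f,M["m00"],M["m10"]/M["m00"]+168,M["m01"]/M["m00"]+225,lo,up)
```

```text
s2 450.0 192.12222222222223 257.44 [np.int64(352), np.int64(349), np.int64(344), np.int64(340), np.int64(337), np.int64(332)] [np.int64(52), np.int64(49), np.int64(46)]
s3 436.0 183.2775229357798 249.4724770642202 [np.int64(340), np.int64(337), np.int64(333), np.int64(329), np.int64(326), np.int64(322)] [np.int64(52), np.int64(49), np.int64(46)]
s4 439.0 183.1503416856492 248.04100227790434 [np.int64(338), np.int64(334), np.int64(331), np.int64(328), np.int64(325), np.int64(321)] [np.int64(52), np.int64(49), np.int64(46)]
```

Run:
```python
from h import *
im=cv2.imread("pics/s1.png");h=cv2.cvtColor(im,cv2.COLOR_BGR2HSV)
m=cv2.inRange(h,(12,110,60),(32,255,255))[285:350,228:275];M=cv2.moments(m,True)
print("s1 knob in s2 frame",M["m00"],M["m10"]/M["m00"]+168,M["m01"]/M["m00"]+225)
i=bot.camera_info("scene");E=np.linalg.inv(i["extrinsics"])
O=np.array([.5105,-.3066]);cx=np.array([-.139,-.990]);cy=np.array([.990,-.139])
H=O-.0685*cx-.118*cy
for a in(0,.02,.04,.06,.08,.1):
    u=np.cos(a)*cy-np.sin(a)*cx;n=-np.cos(a)*cx-np.sin(a)*cy
    k=H+.215*u+.016*n;c=E@[*k,.11,1];p=i["mtx"]@c[:3];print(a,((p/p[2])[:2]-[120,100])*3)
```

```text
s1 knob in s2 frame 439.0 183.28018223234625 252.17084282460138
0 [190.53075514 250.63509716]
0.02 [193.314945   252.37116555]
0.04 [196.20343144 254.07988617]
0.06 [199.19535201 255.76017195]
0.08 [202.28976284 257.4109426 ]
0.1 [205.48563803 259.0311258 ]
```

The wrist view and forces look right, but the knob pixels show the door had sprung back by ~0.06 rad (14 mm) after my first push, before the wedge went in. The wedge then shut it. The asked order is door shut first, so I'll withdraw, shut it gently, and reinsert.

```bash
python3 drive.py '[[0.008, 0, 0, 0, 0.02], [0.016, 0, 0, 0, 0.02], [0.024, 0, 0, 0, 0.02], [0.036, 0, 0, 0, 0.02], [0.05, 0, 0, 0, 0.02]]' | sed -n 2,4p
python3 drive.py '[[0.02, 0, 0, 0, 0.02], [0.04, 0, 0, 0, 0.02], [0.06, 0, 0, 0, 0.02], [0.07, 0, 0, 0, 0.02], [0.07, 0, 0, 0, 0.02]]' | sed -n 2,4p
python3 drive.py '[[0, 0, 0, 0, 0.06], [0, 0, 0, 0, 0.06], [0, 0, 0, 0, 0.06], [0, 0, 0, 0, 0.06], [0, 0, -0.03, 0, 0.06]]'
python3 to.py 0.588 -0.175 0.165 82
python3 - <<'E'
from h import *
cv2.imwrite("pics/s5.png",cv2.resize(bot.camera("scene")[100:280,120:360],(720,540)))
im=cv2.imread("pics/s5.png");h=cv2.cvtColor(im,cv2.COLOR_BGR2HSV)
m=cv2.inRange(h,(12,110,60),(32,255,255))[225:290,168:215];M=cv2.moments(m,True)
print(M["m00"],M["m10"]/M["m00"]+168,M["m01"]/M["m00"]+225)
E
```

```text
ee_pos: [0.5372, -0.1164, 0.0325]
tcp_rot: [180.0, 0.2, 81.9]
wrist_force: [-1.0, -4.6, 5.2]
ee_pos: [0.5474, -0.0441, 0.0325]
tcp_rot: [180.0, -0.0, 82.1]
wrist_force: [1.1, 4.2, 5.6]
time: 10.58
ee_pos: [0.5439, -0.0465, 0.0571]
tcp_rot: [-179.5, 0.0, 82.0]
wrist_force: [0.4, 0.1, -1.7]
opening: 0.0599
grasp_force: 0.0
shift [-0.1212  0.0606 -0.1084] turn -0.03 t 10.58 F [ 0.4  0.1 -1.7]
418.0 187.57894736842104 261.0406698564593
```

```bash
python3 drive.py '[[0, 0, -0.04, 0, 0.06], [0, 0, -0.08, 0, 0.03], [0, 0, -0.11, 0, 0], [-0.04, 0.03, -0.11, 0, 0], [-0.08, 0.055, -0.11, 0, 0]]' 
python3 drive.py '[[-0.01, 0.002, 0, 0, 0], [-0.02, 0.004, 0, 0, 0], [-0.03, 0.004, 0, 0, 0], [-0.04, 0.004, 0, 0, 0], [-0.04, 0.004, 0, 0, 0]]'
python3 to.py 0.5845 -0.225 0.165 82
```

```text
time: 11.05
ee_pos: [0.5863, -0.1208, 0.1759]
tcp_rot: [179.7, 0.0, 82.2]
wrist_force: [1.2, 0.1, -0.5]
opening: 0.0116
grasp_force: 0.0
time: 11.47
ee_pos: [0.5824, -0.1619, 0.1724]
tcp_rot: [-180.0, 0.0, 82.0]
wrist_force: [0.7, 0.6, -0.5]
opening: -0.0003
grasp_force: 0.0
shift [-0.0622  0.0109  0.0074] turn -0.05 t 11.47 F [ 0.7  0.6 -0.5]
```

```bash
python3 drive.py '[[-0.012, 0.002, 0, 0, 0], [-0.024, 0.004, 0, 0, 0], [-0.036, 0.006, 0, 0, 0], [-0.048, 0.008, 0, 0, 0], [-0.056, 0.008, 0, 0, 0]]' | sed -n 2,4p
python3 drive.py '[[-0.003, 0, 0, 0, 0], [-0.005, 0, 0, 0, 0], [-0.005, 0, 0, 0, 0]]' | sed -n 2,4p
python3 drive.py '[[-0.0015, 0, 0, 0, 0], [-0.0025, 0, 0, 0, 0], [-0.0025, 0, 0, 0, 0]]' | sed -n 2,4p
cat > knob.py <<'E'
from h import *
im=cv2.resize(bot.camera("scene")[100:280,120:360],(720,540));h=cv2.cvtColor(im,cv2.COLOR_BGR2HSV)
m=cv2.inRange(h,(12,110,60),(32,255,255))
n,l,s,c=cv2.connectedComponentsWithStats(m[220:290,160:240])
print("knob",[(c[k]+[160,220],s[k,4]) for k in range(1,n) if s[k,4]>150],"shut: 183.28 252.17",bot.get_obs()["wrist_force"].round(1))
E
python3 knob.py
```

```text
ee_pos: [0.5832, -0.219, 0.1723]
tcp_rot: [180.0, 0.0, 82.0]
wrist_force: [0.4, 0.4, 0.7]
ee_pos: [0.5823, -0.2227, 0.1723]
tcp_rot: [-180.0, 0.0, 82.0]
wrist_force: [-0.0, 0.4, 0.5]
ee_pos: [0.5821, -0.2246, 0.1724]
tcp_rot: [-180.0, 0.0, 82.0]
wrist_force: [0.0, -0.9, 0.0]
knob [(array([236.76767677, 235.6969697 ]), np.int32(198)), (array([185.6206089 , 253.80562061]), np.int32(427))] shut: 183.28 252.17 [-0.4  0.6 -0.3]
```

```bash
python3 drive.py '[[-0.001, 0, 0, 0, 0], [-0.002, 0, 0, 0, 0], [-0.002, 0, 0, 0, 0]]' | sed -n 2,4p
python3 drive.py '[[-0.001, 0, 0, 0, 0], [-0.002, 0, 0, 0, 0], [-0.002, 0, 0, 0, 0]]' | sed -n 2,4p
python3 knob.py
```

```text
ee_pos: [0.5819, -0.2268, 0.1724]
tcp_rot: [180.0, -0.0, 82.0]
wrist_force: [-0.8, 0.6, 0.9]
ee_pos: [0.5817, -0.2281, 0.1724]
tcp_rot: [180.0, -0.1, 82.0]
wrist_force: [1.0, 5.1, 0.5]
knob [(array([236.39463602, 238.24904215]), np.int32(261)), (array([183.94199536, 252.62645012]), np.int32(431))] shut: 183.28 252.17 [ 1.7  5.5 -1.4]
```

```bash
python3 drive.py '[[-0.0005, 0, 0, 0, 0], [-0.001, 0, 0, 0, 0], [-0.001, 0, 0, 0, 0]]' | sed -n 2,4p
python3 knob.py
python3 drive.py '[[0.0005, 0, 0, 0, 0], [0.001, 0, 0, 0, 0], [0.0015, 0, 0, 0, 0], [0.002, 0, 0, 0, 0], [0.003, 0, 0, 0, 0]]' | sed -n 2,4p
python3 knob.py
python3 drive.py '[[0.002, 0, 0, 0, 0], [0.005, 0, 0, 0, 0], [0.012, 0, 0, 0, 0], [0.02, 0, 0, 0, 0], [0.03, 0, 0, 0, 0]]' | sed -n 2,4p
python3 knob.py
```

```text
ee_pos: [0.5816, -0.2286, 0.1724]
tcp_rot: [180.0, -0.1, 82.1]
wrist_force: [1.3, 8.3, 0.9]
knob [(array([236.34469697, 238.15151515]), np.int32(264)), (array([183.93995381, 252.5034642 ]), np.int32(433))] shut: 183.28 252.17 [ 1.5 10.   0.7]
ee_pos: [0.5818, -0.2269, 0.1724]
tcp_rot: [180.0, 0.0, 82.0]
wrist_force: [-0.2, 0.1, -0.2]
knob [(array([236.3968254 , 237.63888889]), np.int32(252)), (array([184.17906977, 252.86046512]), np.int32(430))] shut: 183.28 252.17 [-0.1  0.6  0.2]
ee_pos: [0.586, -0.1965, 0.1723]
tcp_rot: [-180.0, 0.0, 82.0]
wrist_force: [0.1, -0.0, 0.8]
knob [(array([236.41832669, 237.68924303]), np.int32(251)), (array([184.18561485, 252.65893271]), np.int32(431))] shut: 183.28 252.17 [1.  1.6 0.5]
```

Door stays shut now. Back to the wedge.

```bash
python3 to.py 0.547 -0.0441 0.12 82
python3 drive.py '[[0.156, -0.017, 0.05, 0, 0.07], [0.156, -0.017, 0.05, 0, 0.07], [0.156, -0.017, 0.05, 0, 0.07], [0.156, -0.017, 0.05, 0, 0.07], [0.156, -0.017, 0.05, 0, 0.07]]' | sed -n 2,5p
python3 drive.py '[[0, 0, 0, 0, 0.08], [0, 0, 0, 0, 0.08], [0, 0, 0, 0, 0.08]]' | sed -n 2,5p
python3 to.py 0.547 -0.0441 0.0315 82
python3 - <<'E'
from h import *
im=bot.camera("wrist");cv2.imwrite("pics/w6.png",im)
E
python3 knob.py
```

```text
shift [ 0.1437 -0.0598  0.0525] turn 0.05 t 14.22 F [1.  1.6 0.5]
ee_pos: [0.5897, -0.0341, 0.1199]
tcp_rot: [-179.8, -0.1, 82.3]
wrist_force: [0.1, -0.1, -0.1]
opening: 0.0608
ee_pos: [0.5912, -0.041, 0.123]
tcp_rot: [179.9, 0.0, 82.0]
wrist_force: [-0.1, 0.4, 0.4]
opening: 0.08
shift [-0.0093 -0.0434  0.0915] turn -0.04 t 14.88 F [-0.1  0.4  0.4]
knob [(array([236.39130435, 237.67588933]), np.int32(253)), (array([184.19863014, 252.65753425]), np.int32(438))] shut: 183.28 252.17 [ 0.2 -0.3 -0.3]
```

View pics/w6.png

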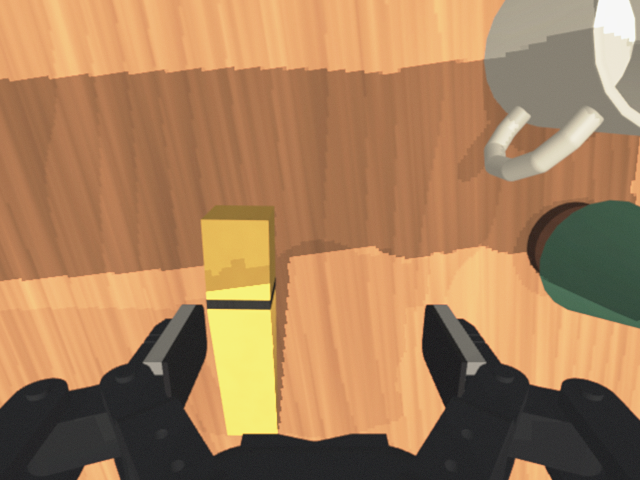

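Wrist view (my shift was laterally short): heel edge (201–270, 219), band row 303, tip (228–278, 435); wedge stands flat and straight.

Run:
```python
from h import *
P=[ray("wrist",p,z)[:2] for p,z in [((201,219),.033),((270,219),.033),((228,435),.005),((278,434),.005)]]
O=np.array([.5105,-.3066]);cx=np.array([-.139,-.990]);cy=np.array([.990,-.139])
for w in P: d=w-O;print(w.round(4),(d@cx).round(4),(d@cy).round(4))
h=(P[0]+P[1])/2;t=(P[2]+P[3])/2;a=(t-h)/np.linalg.norm(t-h);print("len",np.linalg.norm(t-h),"yaw",np.degrees(np.arctan2(a[1],a[0]))+180)
g=h+.029*a;print("grasp",g)
print(tool([*g,.0315]))
```

```text
[ 0.5349 -0.0124] -0.2947 -0.0167
[ 0.571  -0.0175] -0.2946 0.0197
[ 0.5091 -0.1796] -0.1256 -0.0191
[ 0.5449 -0.1838] -0.1264 0.017
len 0.16875932076707384 yaw 81.1376610948162
grasp [ 0.54851856 -0.04357827]
[-0.00816767 -0.04199     0.09141898]
```

```bash
python3 drive.py '[[-0.008, -0.03, 0, 0, 0.08], [-0.008, -0.042, 0, 0, 0.08], [-0.008, -0.042, 0.04, 0, 0.08], [-0.008, -0.042, 0.08, 0, 0.08], [-0.008, -0.042, 0.0905, 0, 0.08]]' | sed -n 2,5p
python3 drive.py '[[0, 0, 0, 0, 0.08], [0, 0, 0, 0, 0.02], [0, 0, 0, 0, 0.02], [0, 0, 0, 0, 0.02], [0, 0, 0, 0, 0.02]]' 90
python3 drive.py '[[0, 0, 0, 0, 0.02], [0, 0, 0, 0, 0.02], [0, 0, 0, 0, 0.02]]'
python3 knob.py
python3 - <<'E'
from h import *
o=bot.get_obs();d=o["ee_pos"][:2]-np.array([.5105,-.3066]);print("tcp",d@[-.139,-.990],d@[.990,-.139])
im=bot.camera("wrist");h=cv2.cvtColor(im,cv2.COLOR_BGR2HSV)
for c in(300,315,330): print([int(r) for r in range(180,330) if abs(int(h[r,c,2])-int(h[r-2,c,2]))>25])
m=cv2.inRange(h,(22,100,60),(32,255,255))
print([(r,np.nonzero(m[r])[0][[0,-1]]) for r in (275,300,330) if m[r].any()])
E
```

```text
ee_pos: [0.5454, -0.0431, 0.0269]
tcp_rot: [-179.7, 0.0, 81.9]
wrist_force: [-1.1, 0.5, -1.1]
opening: 0.0799
time: 15.82
ee_pos: [0.5497, -0.0425, 0.0345]
tcp_rot: [179.8, -0.0, 82.0]
wrist_force: [3.4, -1.0, 1.6]
opening: 0.0343
grasp_force: 89.1
time: 16.07
ee_pos: [0.5497, -0.0424, 0.0344]
tcp_rot: [179.8, -0.0, 82.0]
wrist_force: [-0.0, -1.0, 7.0]
opening: 0.0348
grasp_force: 90.4
knob [(array([236.41269841, 237.72619048]), np.int32(252)), (array([184.22654462, 252.65446224]), np.int32(437))] shut: 183.28 252.17 [-0.8 -0.2  7.6]
tcp -0.2669276935199601 0.0020848997831766636
[240, 272, 273]
[272, 273]
[241, 272, 273, 274]
[(275, array([261, 371])), (300, array([261, 370])), (330, array([266, 363]))]
```

```bash
python3 - <<'E'
from h import *
d=ray("wrist",(316,271.5),.033)[:2]-np.array([.5105,-.3066]);print("heel",d@[-.139,-.990],d@[.990,-.139])
E
python3 drive.py '[[-0.016, 0, 0, 0, 0.02], [-0.032, 0, 0, 0, 0.02], [-0.048, 0, 0, 0, 0.02], [-0.064, 0, 0, 0, 0.02], [-0.07, 0, 0, 0, 0.02]]' | sed -n 2,4p
python3 knob.py
python3 drive.py '[[-0.006, 0, 0, 0, 0.02], [-0.012, 0, 0, 0, 0.02], [-0.018, 0, 0, 0, 0.02], [-0.024, 0, 0, 0, 0.02], [-0.03, 0, 0, 0, 0.02]]' | sed -n 2,4p
python3 drive.py '[[-0.002, 0, 0, 0, 0.02], [-0.003, 0, 0, 0, 0.02], [-0.003, 0, 0, 0, 0.02]]' | sed -n 2,4p
python3 knob.py
python3 - <<'E'
from h import *
o=bot.get_obs();d=o["ee_pos"][:2]-np.array([.5105,-.3066]);print("tcp",d@[-.139,-.990],d@[.990,-.139])
E
```

```text
heel -0.2951559217460115 0.0025387531462932877
ee_pos: [0.5398, -0.1127, 0.0344]
tcp_rot: [179.8, -0.1, 82.0]
wrist_force: [0.9, 5.0, 7.6]
knob [(array([236.428, 237.668]), np.int32(250)), (array([184.22654462, 252.65446224]), np.int32(437))] shut: 183.28 252.17 [-0.8 -4.5  7.3]
ee_pos: [0.5359, -0.1411, 0.0344]
tcp_rot: [179.8, -0.1, 82.0]
wrist_force: [0.7, 6.0, 9.0]
ee_pos: [0.5355, -0.1433, 0.0344]
tcp_rot: [179.8, -0.2, 82.1]
wrist_force: [2.0, 8.7, 8.6]
knob [(array([236.44488189, 238.06299213]), np.int32(254)), (array([184.125     , 252.59545455]), np.int32(440))] shut: 183.28 252.17 [1.2 8.7 9. ]
tcp -0.1650925918636174 0.0020863362847981654
```

```bash
python3 drive.py '[[-0.0015, 0, 0, 0, 0.02], [-0.003, 0, 0, 0, 0.02], [-0.0045, 0, 0, 0, 0.02], [-0.006, 0, 0, 0, 0.02]]' | sed -n 2,4p
python3 drive.py '[[-0.0015, 0, 0, 0, 0.02], [-0.003, 0, 0, 0, 0.02], [-0.0045, 0, 0, 0, 0.02], [-0.006, 0, 0, 0, 0.02]]' | sed -n 2,4p
python3 drive.py '[[-0.0015, 0, 0, 0, 0.02], [-0.003, 0, 0, 0, 0.02], [-0.0045, 0, 0, 0, 0.02], [-0.0055, 0, 0, 0, 0.02], [-0.0055, 0, 0, 0, 0.02]]' | sed -n 2,4p
python3 knob.py
python3 - <<'E'
from h import *
o=bot.get_obs();d=o["ee_pos"][:2]-np.array([.5105,-.3066]);print("tcp",d@[-.139,-.990],d@[.990,-.139])
E
```

```text
ee_pos: [0.5348, -0.1483, 0.0344]
tcp_rot: [179.8, -0.2, 82.1]
wrist_force: [2.5, 14.1, 8.3]
ee_pos: [0.534, -0.154, 0.0344]
tcp_rot: [179.8, -0.3, 82.1]
wrist_force: [3.2, 16.2, 10.0]
ee_pos: [0.5333, -0.1593, 0.0344]
tcp_rot: [179.8, -0.3, 82.1]
wrist_force: [3.0, 17.6, 9.7]
knob [(array([236.42687747, 237.88932806]), np.int32(253)), (array([183.17045455, 248.27272727]), np.int32(440))] shut: 183.28 252.17 [ 2.7 17.4  8.7]
tcp -0.14901433834501762 0.0020815860001731773
```

```bash
python3 drive.py '[[0, 0, 0, 0, 0.06], [0, 0, 0, 0, 0.06], [0, 0, 0, 0, 0.06], [0, 0, 0, 0, 0.06]]' | sed -n 2,6p
python3 knob.py
python3 drive.py '[[0, 0, -0.01, 0, 0.06], [0, 0, -0.03, 0, 0.06], [0, 0, -0.06, 0, 0.06], [0.02, 0, -0.09, 0, 0.06], [0.05, 0, -0.12, 0, 0.06]]' | sed -n 1,4p
python3 drive.py '[[0.04, 0, -0.02, 0, 0.06], [0.08, 0, -0.02, 0, 0.06], [0.08, 0, -0.02, 0, 0.06], [0.08, 0, -0.02, 0, 0.06]]' | sed -n 1,4p
python3 knob.py
python3 - <<'E'
from h import *
a=cv2.imread("pics/top0.png").astype(int);im=bot.camera("top");cv2.imwrite("pics/t9.png",im)
d=np.abs(a-im).sum(2)
for n,(x,y) in dict(mugw=(348,125),tree=(398,125),jar=(272,125),coast=(313,307),bowl=(175,332),box=(125,260),mugb=(153,180)).items():
    r=slice(y-28,y+28),slice(x-28,x+28);M=cv2.phaseCorrelate(cv2.cvtColor(a[r].astype(np.uint8),6).astype(np.float32),cv2.cvtColor(im[r],6).astype(np.float32));print(n,np.round(M[0],2),round(M[1],2),d[r].mean().round(1))
E
```

```text
ee_pos: [0.5315, -0.1619, 0.0322]
tcp_rot: [180.0, 0.0, 82.0]
wrist_force: [0.5, -0.2, 0.7]
opening: 0.0598
grasp_force: 0.0
knob [(array([236.40873016, 237.71031746]), np.int32(252)), (array([183.17832957, 248.2731377 ]), np.int32(443))] shut: 183.28 252.17 [ 0.7 -0.2 -0.3]
time: 19.28
ee_pos: [0.5379, -0.1138, 0.1533]
tcp_rot: [180.0, 0.0, 81.8]
wrist_force: [1.3, -0.1, 0.0]
time: 19.62
ee_pos: [0.5498, -0.0316, 0.1725]
tcp_rot: [179.9, -0.0, 82.2]
wrist_force: [1.2, -0.8, -0.7]
knob [(array([236.39525692, 237.70355731]), np.int32(253)), (array([183.15909091, 248.29318182]), np.int32(440))] shut: 183.28 252.17 [-0.7 -0.7  0.2]
mugw [ 0.11 -0.12] 0.83 72.9
tree [-0.05  0.03] 0.45 110.2
jar [-0.06  0.02] 0.96 26.4
coast [-0.04 -0.04] 0.79 64.5
bowl [ 0.02 -0.  ] 0.68 65.0
box [0.14 0.01] 0.68 42.9
mugb [ 0.03 -0.02] 0.94 25.7
```

Wedge jammed, door shut and raised about 4 mm, everything else unmoved, robot clear.

```bash
python3 -c "
from workcell import bot
print(bot.job_done())"
```

```text
the job is handed in; nothing more can be done
None
```

The job is handed in: the door is shut and raised by about 4 mm on the jammed yellow doorstop, and the other things are where they stood. The door had sprung about 14 mm ajar before my first insertion, so I pulled the wedge out, shut the door properly and put the wedge in again.

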